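# Seat the three-lug socket plate in its bonding jig and wedge it tight

## Robot

A 7-joint arm with a two-finger parallel gripper is mounted at the origin on the work surface. World frame = base frame: x ahead of the robot, y to its left, z up, the work surface at z = 0. Lengths are in m, angles in rad, forces in N, time in s.
With the tool pointing down it reaches from about 0.35 to 0.9 m from the base axis. Payload 7.2 kg.
Tool frame: the origin (TCP) lies between the finger pads; the fingertips stand ctrl.nose_length ahead of it and the grasp point (between the pads) lies 6 mm ahead of it (ctrl.nose_length is the distance from the TCP to the fingertips, in m); z points along the fingers, y is the line along which they close (so a half turn about z gives the same grasp; the last joint's range is limited). The gripper opens to 88 mm and grips with 3 to 60 N. Pads are 20 mm wide; open, the fingers measure 115 mm over their backs; the gripper's body (75 mm by 178 mm) begins 61 mm behind the grasp point.
Start: joints at [1.226, 0.411, -0.013, 1.596, 0.006, 1.134, -0.082], TCP at [0.171, -0.601, 0.248] pointing down, gripper open.
Joint ranges: [-2.95, 2.95], [-0.29, 1.99], [-1.47, 1.44], [0.14, 2.54], [-1.03, 4.17], [0.13, 1.85], [-2.86, 2.86]. Speed limits (rad/s): [2.39, 2.39, 3.01, 3.01, 3.14, 3.14, 3.14].

## Interface

Orientations are given as a rotation vector (axis times angle).
In Python, from bench import ctrl gives the robot as it stands.
- The arm moves only by the tool carry_out, never from a script. Its argument "deltas" is a list that holds one entry, the list of rows, each a list of 7 numbers: the turn, a rotation vector about the tool's x, y, z in degrees, then the shift along the tool's x, y, z in mm, then the finger opening in mm, from 0 to 87.8. In form: [[[ax, ay, az, dx, dy, dz, gripper], ...]]. A call has 1 to 5 rows; each row shifts and turns the commanded pose from where the row before left it, along the tool's axes as they then stand; what a row does not reach is not made up. A row lasts 1/12 s, in which the tool goes at most 41.7 mm and 7.16 degrees, less where a joint would pass 70% of its speed; a pose out of reach is approached as far as the arm can. A call is refused whole if a number of a shift passes 41.7 or a number of a turn 7.16, either way. A call with a gripper value outside its range is refused whole. The fingers move at their own pace and stop on an object; the grip force is fixed at half the most. Time passes only in rows, so rows that do not move let the fingers close. It gives the time, the measured TCP pose, the force, the opening and the grip force at its end, in the units of the state.
- ctrl.state(): the state, without advancing time (a new reading comes with each control period).
- ctrl.read_camera(name): name is "side" or "top" or "wrist"; returns a dict with "image" (420x560x3 uint8, red, green, blue), "intrinsics" (3x3 intrinsics, pixels), "xyz" and "attitude" of the camera in the world; the wrist camera has in their place "hand_eye" (4x4, takes a point from camera to tool coordinates, whose origin is the TCP and whose axes are the flange's). Camera axes: x right, y up, looking along -z (the intrinsics and any distortion apply to the point x, -y, -z); pixel columns grow to the right and rows downward; lengths in m; the calibration is good to about 2 mm. A picture is of the moment at which its call begins: read the wrist's pose just before it. There is no depth.
- ctrl.close_job(): hands the job in; it is judged then, once.
Trained networks look in a picture, given as the dict that the camera call returned (one of the last four; its "shot" number tells which), for a name from the list of things; names that differ only in an ending like _2 or _b are one class to them, and where a whole thing is asked for, a point or a joint stands for the part that bears it (a point fixed in the world has none). Each returns a list of dicts, best first, with "conf" (0 to 1); they miss things now and then, are a little off and sometimes report something else, mostly with a low value. They report only what shows in the picture. A call takes as long as a camera call. They do not tell look-alikes from the thing itself.
- ctrl.trace(picture, query): "mask" (420x560 bool, what is visible of it) and "box" ([left, top, width, height] in pixels, round what is visible of it).
The state is a dict: "time_s": time; "qpos": joint angles; "joint_vel": joint speeds; "joint_torque": joint torques, N m; "tool_pos": TCP position; "tool_rot": TCP orientation; "wrist_force": force on the tool from outside, world axes, zero at the start; "moment": the same for the moment, N m; "grip_width": finger opening in m; "finger_force": force on a finger pad.
Only numpy, scipy, OpenCV 4.12 (cv2) and the standard library are available. Lean on these libraries where they do the work, as an engineer would, in place of code of your own. Each camera call takes 0.05 s, during which the arm holds its last target. There are 200 camera calls.

## Task

The aluminium three-lug plate is sitting high in the grey bonding jig, its lugs resting on the deck beside the keyways: work it round until it drops fully home in the pocket, flush with the deck. Then drive the wooden wedge along its groove until it is jammed tight across the end of the lug there and the plate can no longer shift. Leave the bottle, the roll of tape and the screwdriver where they are.

Things in the scene. Friction and masses are not known exactly. Their poses are not given: they have to be found in the camera images.
- nest: Grey bonding jig of slippery plastic (friction about 0.3), fixed, place and yaw vary: a block about 190 mm square, dark below, with a flat deck 36 mm high. Origin: on the bench under the pocket's axis, z up. Round pocket of diameter 102 mm, floor at height 8 mm, and three keyways (slots 32 mm wide running outwards from the pocket, floor at height 22 mm) at 0 (nest +x), 120 and 240 degrees.
- groove (a point): Point on the floor (height 22 mm) of the straight groove, where the keyway at nest +x opens into it: at nest x = 78, y = 0 mm, axes as the nest's. The groove runs along nest y from -220 to +80 mm, between an inner wall at nest x = 62 mm (deck height) and an outer wall at x = 94 mm (16 mm thick, top at height 40 mm).
- plate: Loose aluminium plate, 0.28 to 0.56 kg: disc of diameter 96 mm, 26 mm thick, with three equal lugs at 0 (plate +x), 120 and 240 degrees, 26 mm wide, reaching 76 mm from the axis, as thick as the upper 14 mm. Origin: centre of underside, z up. Starts with its lower 12 mm in the pocket, lugs on the deck (36 to 50 mm high), 20 to 60 degrees off the keyways.
- plate_top (a point): Centre of the plate's top face, 26 mm above its origin. Height 50 mm at the start, 36 mm (flush with the deck; origin at 10 mm) when fully home. Any lug fits any keyway. Play: the disc 3 mm all round in the pocket, each lug 3 mm on either side in its keyway; it falls in by itself when turned and centred within that.
- wedge: Loose wooden wedge standing in the groove, 90 mm long (its y), 34 mm high (20 mm above the deck), 14 mm thick at the thin end (+y), 26 mm at the butt (-y). Origin: underside, on the flat face, half way along. The flat face (+x) slides along the groove's outer wall; the slope faces the plate. It starts at the groove's -y end, thin end towards the keyway.
- wedge_butt (a point): Middle of the wedge's butt face (wedge y = -45, x = -13, 17 mm above its underside), where it is pushed. Pushed to nest +y it meets the lug and goes tight with its origin at nest y = -14 to 0 mm; 12 to 20 N is enough, and it stays by friction.
- adhesive: Bystander: brown glass bottle, 60 mm diameter, 130 mm high, upright; origin at the centre of its base.
- tape: Bystander: roll of tape lying flat, 100 mm diameter, 25 mm high; origin at the centre of its underside.
- driver: Bystander: screwdriver lying on the bench, along its x, handle to -x; origin at its middle.
There are look-alikes about, which are no part of the job. There is more than one size of the wedge; the job needs the smaller. Leave any purple look-alike of the plate alone.

How it is judged:
By the outcome, as a careful person would: the job done as asked, in the order asked, and still so for the second after the job is handed in, with the robot touching nothing.
It also fails if it takes over 48 s, if anything falls off the work surface, if the arm or the gripper's body presses on something with over 40 N, if the wrist force passes 120 N, or if a joint passes its speed limit or range.

## Working session

There is one attempt and no reset: what is moved stays moved. The work goes in short steps, Python scripts to look and compute and a tool call to move; the robot and the scene stay as the last step left them, time stands still between calls to the robot, and variables do not carry over. Pictures are saved under pics/ and viewed, at most 10 in all, crops included, and the job is handed in when it is done.

Besides the shell and the picture viewer there is one more tool, called after ">>>" in YAML: its name, and indented under it one key for each argument. carry_out: Moves the arm, as the interface text tells. Its arguments: {"type":"object","properties":{"deltas":{"type":"array","items":{"type":"array","items":{"type":"array","items":{"type":"number"}}}}},"required":["deltas"]}

```bash
mkdir -p pics; cat > h.py <<'E'
import numpy as np, cv2
from scipy.spatial.transform import Rotation as R
from bench import ctrl
def cam(p, st=None):
    """K, Rwc, t"""
    K=np.array(p["intrinsics"])
    if "hand_eye" in p:
        H=np.array(p["hand_eye"]); Rt=R.from_rotvec(st["tool_rot"]).as_matrix()
        return K, Rt@H[:3,:3], Rt@H[:3,3]+np.array(st["tool_pos"])
    a=np.array(p["attitude"])
    M=a if a.shape==(3,3) else R.from_rotvec(a).as_matrix()
    return K,M,np.array(p["xyz"])
def ray(c,u,z):
    K,M,t=c
    d=np.linalg.inv(K)@np.array([u[0],u[1],1.]); d=M@np.array([d[0],-d[1],-d[2]])
    return t+d*(z-t[2])/d[2]
def proj(c,P):
    K,M,t=c
    q=(np.atleast_2d(P)-t)@M; q=np.c_[q[:,0],-q[:,1],-q[:,2]]@K.T
    return q[:,:2]/q[:,2:]
def save(p,n): cv2.imwrite("pics/"+n,p["image"][:,:,::-1])
E
python3 - <<'E'
from h import *
s=ctrl.state(); print(s["tool_pos"],s["tool_rot"],ctrl.nose_length,s["grip_width"])
ims=[]
for n in("top","side"):
    p=ctrl.read_camera(n); print(n,{k:v for k,v in p.items() if k!="image"})
    save(p,n+"0.png")
    c=cam(p)
    for q in ("nest","plate","wedge","adhesive","tape","driver"):
        for r in ctrl.trace(p,q)[:3]:
            m=r["mask"]; v,u=np.nonzero(m); 
            print(q,round(r["conf"],2),r["box"],np.round(ray(c,(u.mean(),v.mean()),0.04),3))
E
```

```text
[ 0.17063392 -0.60076921  0.24681135] [-3.10997579e+00 -4.33249883e-01  5.49116053e-04] 0.025 0.08785285979678419
top {'intrinsics': array([[483.16032265,   0.        , 278.83884279],
       [  0.        , 483.16032265, 210.46357676],
       [  0.        ,   0.        ,   1.        ]]), 'xyz': array([ 0.32272733, -0.03718965,  1.37860755]), 'attitude': array([ 0.12875972, -0.13454063, -1.58017008]), 'shot': 1}
nest 0.76 [207.8, 183.1, 111.6, 85.5] [0.521 0.027 0.04 ]
plate 0.91 [216.2, 206.9, 50.3, 45.9] [0.507 0.056 0.04 ]
plate 0.67 [302.3, 250.5, 44.6, 48.5] [ 0.362 -0.175  0.04 ]
plate 0.47 [208.8, 183.8, 114.4, 87.0] [0.52 0.03 0.04]
wedge 0.77 [265.5, 128.4, 15.0, 42.4] [ 0.721 -0.03   0.04 ]
wedge 0.54 [274.5, 187.7, 33.2, 10.9] [ 0.599 -0.08   0.04 ]
adhesive 0.62 [129.2, 185.3, 24.7, 23.3] [0.597 0.345 0.04 ]
tape 0.6 [124.4, 242.6, 39.6, 34.8] [0.415 0.329 0.04 ]
driver 0.74 [421.8, 218.4, 7.9, 66.9] [ 0.393 -0.442  0.04 ]
side {'intrinsics': array([[432.85110139,   0.        , 275.40514641],
       [  0.        , 432.85110139, 208.04229221],
       [  0.        ,   0.        ,   1.        ]]), 'xyz': array([0.43527904, 1.05548836, 0.6657573 ]), 'attitude': array([ 0.10590422, -1.52935145, -2.64320639]), 'shot': 2}
nest 0.61 [250.5, 191.3, 86.6, 69.8] [0.513 0.109 0.04 ]
plate 0.96 [318.0, 186.3, 47.0, 22.4] [ 0.369 -0.122  0.04 ]
plate 0.61 [273.9, 211.2, 45.5, 27.5] [0.505 0.062 0.04 ]
wedge 0.94 [198.0, 202.0, 40.1, 17.9] [0.722 0.003 0.04 ]
wedge 0.45 [259.2, 191.1, 11.1, 21.9] [ 0.6   -0.071  0.04 ]
adhesive 0.84 [229.2, 257.8, 28.0, 57.3] [0.597 0.333 0.04 ]
tape 0.82 [304.0, 287.6, 45.8, 37.3] [0.419 0.371 0.04 ]
driver 0.8 [321.2, 156.5, 28.9, 9.8] [ 0.387 -0.382  0.04 ]
```

View pics/top0.png

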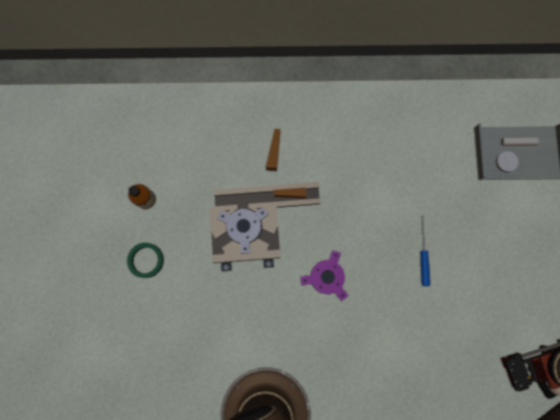

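View pics/side0.png

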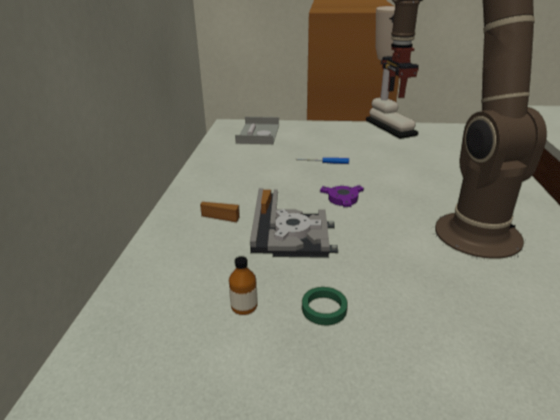

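Top view: the jig is at about (242,227) px with the plate on it, and the small wedge sits in the groove at (291,193). The purple plate (327,275) and the loose bigger wedge (273,150) are decoys. The side view agrees. I'm moving over the jig for a close look.

>>> carry_out:
  deltas:
    - [[0,0,0,26,-30,0,87],[0,0,0,26,-30,0,87],[0,0,0,26,-30,0,87],[0,0,0,26,-30,0,87],[0,0,0,26,-30,0,87]]

```text
time_s: 1.12
tool_pos: [0.2553, -0.4197, 0.2478]
tool_rot: [3.111, 0.433, 0.0]
wrist_force: [1.8, -1.2, 0.6]
grip_width: 0.0869
finger_force: 0.0
```

>>> carry_out:
  deltas:
    - [[0,0,0,26,-30,0,87],[0,0,0,26,-30,0,87],[0,0,0,26,-30,0,87],[0,0,0,26,-30,0,87],[0,0,0,26,-30,0,87]]

```text
time_s: 1.53
tool_pos: [0.3393, -0.2398, 0.248]
tool_rot: [3.111, 0.433, 0.001]
wrist_force: [0.7, 0.1, 0.1]
grip_width: 0.087
finger_force: 0.0
```

>>> carry_out:
  deltas:
    - [[0,0,0,26,-30,0,50],[0,0,0,26,-30,0,50],[0,0,0,26,-30,0,50],[0,0,0,26,-30,0,50],[0,0,0,26,-30,0,50]]

```text
time_s: 1.95
tool_pos: [0.4235, -0.0599, 0.2481]
tool_rot: [3.111, 0.433, 0.002]
wrist_force: [0.7, -0.6, 0.6]
grip_width: 0.057
finger_force: 0.0
```

```bash
python3 - <<'E'
from h import *
s=ctrl.state(); p=ctrl.read_camera("wrist"); save(p,"w1.png"); print(s["time_s"],s["tool_pos"],s["tool_rot"],np.round(s["qpos"],2)); print(p["hand_eye"],p["intrinsics"])
c=cam(p,s)
for q in ("plate","wedge"):
    for r in ctrl.trace(p,q)[:3]: print(q,r["conf"],r["box"])
E
```

```text
1.95 [ 0.42345436 -0.05994888  0.24814829] [3.11086819e+00 4.32828499e-01 1.76647173e-03] [ 0.49  0.1  -0.49  2.02  0.06  1.03 -1.32]
[[ 5.24385313e-04  9.53518543e-01  3.01333889e-01  8.39105655e-02]
 [ 9.99998671e-01 -3.47548282e-05 -1.63023563e-03 -1.80888314e-04]
 [-1.54398709e-03  3.01334344e-01 -9.53517294e-01 -1.37016788e-01]
 [ 0.00000000e+00  0.00000000e+00  0.00000000e+00  1.00000000e+00]] [[366.8760118    0.         275.57811391]
 [  0.         366.8760118  213.26468814]
 [  0.           0.           1.        ]]
plate 0.78 [292.2, 201.4, 130.3, 113.3]
plate 0.6 [86.1, 0.0, 175.7, 152.7]
plate 0.55 [65.3, 0.0, 388.1, 199.2]
wedge 0.97 [316.9, 1.0, 92.0, 28.0]
```

View pics/w1.png

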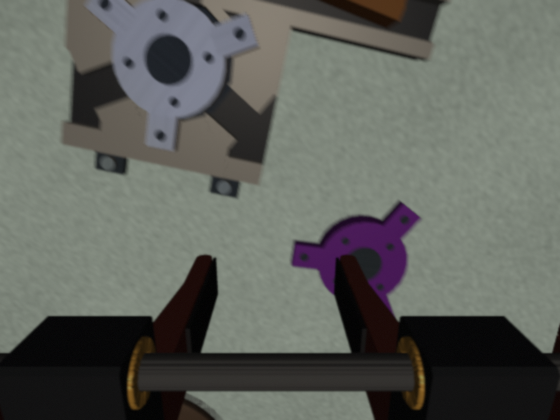

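Wrist view: the real plate's centre is at (170,58) px with a lug pointing to (160,135). The keyways at (95,110) and (235,110) sit about 60° either side of it. The wedge is at the top right. I'll shift a bit for a full view and a fit.

>>> carry_out:
  deltas:
    - [[0,0,0,15,-30,0,50],[0,0,0,15,-30,0,50],[0,0,0,15,-30,0,50],[0,0,0,0,0,0,50]]

```text
time_s: 2.43
tool_pos: [0.4422, 0.0417, 0.2481]
tool_rot: [-3.109, -0.441, -0.003]
wrist_force: [-0.3, 0.2, 0.1]
grip_width: 0.0503
finger_force: 0.0
```

```bash
cat > fit.py <<'E'
from h import *
# rectify deck-level and plate-top-level views to world metric: 0.5 mm/px
def rect(p,c,z,x0,x1,y0,y1,s=0.0005):
    W=[(x1,y1,z),(x1,y0,z),(x0,y0,z),(x0,y1,z)]   # image up = +x, left = +y
    src=proj(c,np.array(W)).astype(np.float32)
    w,h=int((y1-y0)/s),int((x1-x0)/s)
    M=cv2.getPerspectiveTransform(src,np.float32([[0,0],[w,0],[w,h],[0,h]]))
    return cv2.warpPerspective(p["image"],M,(w,h))
E
python3 - <<'E'
from fit import *
s=ctrl.state(); p=ctrl.read_camera("wrist"); save(p,"w2.png"); print(s["time_s"],s["tool_pos"],s["tool_rot"])
np.savez("w2.npz",img=p["image"],K=p["intrinsics"],H=p["hand_eye"],pos=s["tool_pos"],rot=s["tool_rot"])
c=cam(p,s)
for q in ("plate","wedge","nest"):
    for r in ctrl.trace(p,q)[:2]:
        m=r["mask"].astype(np.uint8); (u,v),rad=cv2.minEnclosingCircle(cv2.findNonZero(m))
        print(q,r["conf"],r["box"],np.round(ray(c,(u,v),.05),4),rad)
        np.save(f"m_{q}.npy",m) if r["conf"]>.6 and ray(c,(u,v),.05)[1]>-.12 else 0
im=rect(p,c,0.036,0.39,0.64,-0.14,0.16)
for k in range(1,6):
    cv2.putText(im,f"{0.64-0.05*k:.2f}",(0,100*k),0,.4,(255,0,0)); 
cv2.imwrite("pics/r2.png",im[:,:,::-1])
E
```

```text
2.4333 [0.44223289 0.0416975  0.24813669] [-3.10854871e+00 -4.40675204e-01 -2.83334719e-03]
plate 0.96 [369.5, 243.4, 132.3, 76.1] [ 0.398  -0.1426  0.05  ] 67.52972412109375
plate 0.72 [202.8, 43.6, 164.2, 155.3] [0.5116 0.0581 0.05  ] 87.67780303955078
wedge 0.72 [395.1, 27.9, 123.2, 58.1] [ 0.6005 -0.072   0.05  ] 59.67002487182617
nest 0.75 [167.6, 0.0, 392.4, 239.9] [ 0.5275 -0.0138  0.05  ] 208.5102996826172
```

View pics/r2.png

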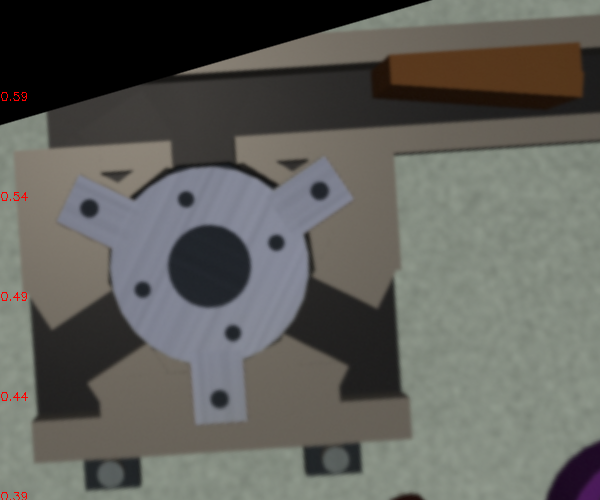

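Rectified view (0.5 mm/px): the nest axis is at about (0.510,0.054) with yaw 3.6°. The plate centre is at px (209,265) → (0.508,0.056). The near lug, with its hole at (219,399), points to 184.4°, so it needs +59° to reach the keyway at 243.6°. Descending onto that lug.

>>> carry_out:
  deltas:
    - [[0,0,5.85,0,0,0,50],[0,0,5.85,0,0,0,50],[0,0,0,4,-9,40,50],[0,0,0,0,0,40,50],[0,0,0,0,0,40,50]]

```text
time_s: 3.05
tool_pos: [0.4455, 0.0445, 0.1269]
tool_rot: [3.139, 0.109, 0.004]
wrist_force: [0.6, -0.6, -1.4]
grip_width: 0.0503
finger_force: 0.0
```

>>> carry_out:
  deltas:
    - [[0,0,0,0,0,0,50]]

```text
time_s: 3.13
tool_pos: [0.4407, 0.0436, 0.1219]
tool_rot: [3.139, 0.11, -0.017]
wrist_force: [-1.1, 0.3, 0.1]
grip_width: 0.0499
finger_force: 0.0
```

>>> carry_out:
  deltas:
    - [[0,0,0,0,0,0,50]]

```text
time_s: 3.22
tool_pos: [0.4436, 0.0448, 0.1268]
tool_rot: [3.139, 0.111, -0.008]
wrist_force: [0.2, 0.5, 0.9]
grip_width: 0.0502
finger_force: 0.0
```

```bash
python3 - <<'E'
from fit import *
s=ctrl.state(); p=ctrl.read_camera("wrist"); save(p,"w3.png"); print(s["time_s"],s["tool_pos"],s["tool_rot"],s["qpos"],s["joint_vel"])
E
```

```text
3.2167 [0.443649   0.04484193 0.12679462] [ 3.13922333  0.11146033 -0.00753936] [ 0.24239853  0.32033738 -0.53056141  2.11190596  0.23008845  0.76914166
 -1.93299067] [ 0.00466157 -0.06146724 -0.02297709 -0.05592557 -0.01720637  0.0190472
  0.01059113]
```

View pics/w3.png

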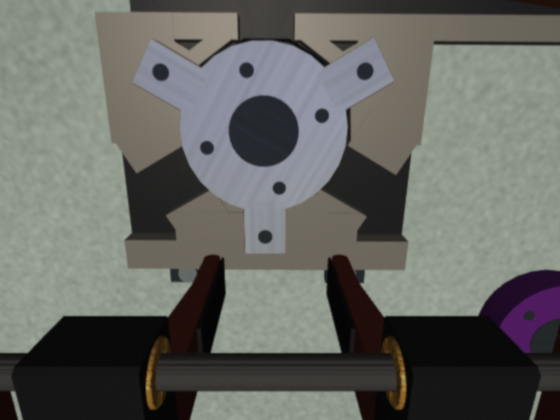

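The lug (265,237) is about 6 mm left of the finger midline (275). I'll correct that, descend and grip.

>>> carry_out:
  deltas:
    - [[0,0,0,2,-6,0,50],[0,0,0,0,0,25,50],[0,0,0,0,0,25,50],[0,0,0,0,0,11,50],[0,0,0,0,0,0,50]]

```text
time_s: 3.68
tool_pos: [0.4466, 0.0524, 0.0666]
tool_rot: [3.139, 0.114, -0.001]
wrist_force: [-0.2, 1.0, 0.2]
grip_width: 0.0499
finger_force: 0.0
```

>>> carry_out:
  deltas:
    - [[0,0,0,0,0,0,20],[0,0,0,0,0,0,20],[0,0,0,0,0,0,20],[0,0,0,0,0,0,20]]

```text
time_s: 4.02
tool_pos: [0.4473, 0.0525, 0.0677]
tool_rot: [3.139, 0.114, 0.003]
wrist_force: [-0.9, -0.4, 0.8]
grip_width: 0.0269
finger_force: 0.4
```

>>> carry_out:
  deltas:
    - [[0,0,0,0,0,0,10],[0,0,0,0,0,0,10],[0,0,-4.9,0.2,5.3,0,10],[0,0,-4.9,0.2,5.3,0,10],[0,0,-4.9,0.2,5.3,0,10]]

```text
time_s: 4.43
tool_pos: [0.4507, 0.0371, 0.0677]
tool_rot: [3.098, 0.521, 0.004]
wrist_force: [-0.3, 0.3, 5.4]
grip_width: 0.0258
finger_force: 30.0
```

>>> carry_out:
  deltas:
    - [[0,0,-4.9,0.2,5.3,0,10],[0,0,-4.9,0.2,5.3,0,10],[0,0,-4.9,0.2,5.3,0,10],[0,0,-4.9,0.2,5.3,0,10],[0,0,0,0,0,0,10]]

```text
time_s: 4.85
tool_pos: [0.4613, 0.0176, 0.0677]
tool_rot: [2.963, 1.04, 0.004]
wrist_force: [-0.4, -1.4, 7.5]
grip_width: 0.0258
finger_force: 30.0
```

>>> carry_out:
  deltas:
    - [[0,0,-5,0.2,5.3,0,10],[0,0,-5,0.2,5.3,0,10],[0,0,-5,0.2,5.3,0,10],[0,0,-5,0.2,5.3,0,10],[0,0,-5,0.2,5.3,0,10]]

```text
time_s: 5.27
tool_pos: [0.4808, 0.0015, 0.0674]
tool_rot: [2.668, 1.657, 0.002]
wrist_force: [0.1, 0.1, -4.1]
grip_width: 0.0253
finger_force: 30.0
```

>>> carry_out:
  deltas:
    - [[0,0,0,0,0,0,10],[0,0,0,0,0,0,10]]

```text
time_s: 5.43
tool_pos: [0.4803, 0.0015, 0.0667]
tool_rot: [-2.675, -1.647, -0.001]
wrist_force: [2.2, -0.0, -2.8]
grip_width: 0.0255
finger_force: 30.0
```

```bash
python3 - <<'E'
from fit import *
s=ctrl.state(); p=ctrl.read_camera("wrist"); save(p,"w4.png"); print(s["time_s"],s["tool_pos"],s["tool_rot"],s["wrist_force"])
c=cam(p,s); im=rect(p,c,0.036,0.42,0.62,-0.06,0.16)
cv2.imwrite("pics/r4.png",im[:,:,::-1])
E
```

```text
5.4333 [0.48033402 0.00146797 0.06670845] [-2.67487529e+00 -1.64747563e+00 -1.17220199e-03] [ 2.23941708 -0.01019683 -2.78779543]
```

View pics/r4.png

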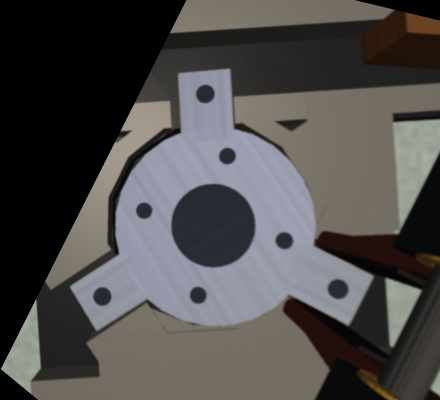

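The plate is now lined up, with its lugs over the keyways, and the wrist force shows the grip is carrying its weight. Releasing.

>>> carry_out:
  deltas:
    - [[0,0,0,0,0,0,34],[0,0,0,0,0,0,34],[0,0,0,0,0,0,34],[0,0,0,0,0,0,34]]

```text
time_s: 5.82
tool_pos: [0.4798, 0.0018, 0.0667]
tool_rot: [2.672, 1.652, -0.0]
wrist_force: [0.2, -0.6, -0.0]
grip_width: 0.0337
finger_force: 0.0
```

```bash
python3 - <<'E'
from fit import *
s=ctrl.state(); p=ctrl.read_camera("wrist"); save(p,"w5.png"); print(s["time_s"],s["tool_pos"],s["tool_rot"],s["wrist_force"],s["grip_width"])
c=cam(p,s); im=rect(p,c,0.036,0.42,0.62,-0.06,0.16)
cv2.imwrite("pics/r5.png",im[:,:,::-1])
E
```

```text
5.8167 [0.47979905 0.00176914 0.06671693] [ 2.67205947e+00  1.65182391e+00 -4.56375216e-04] [ 0.20558967 -0.59513104 -0.01185827] 0.033701918800372675
```

View pics/r5.png

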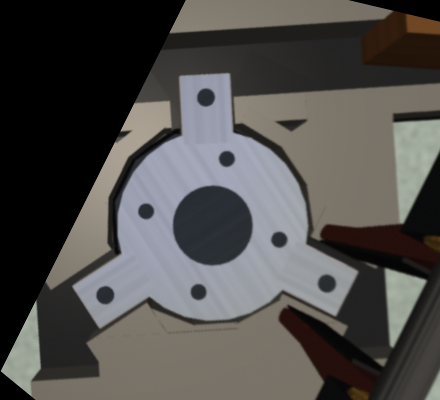

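The plate looks dropped: the lug-tip radius is 152 px = 76 mm at deck height. I'll check by tapping its top with closed fingers.

>>> carry_out:
  deltas:
    - [[0,0,0,0,0,-12,40],[0,0,0,0,0,-12,0],[0,0,0,30,0,0,0],[0,0,0,0,0,0,0],[0,0,0,0,0,0,0]]

```text
time_s: 6.28
tool_pos: [0.4944, 0.0299, 0.0921]
tool_rot: [2.67, 1.654, 0.004]
wrist_force: [-0.0, -0.7, 0.1]
grip_width: 0.0167
finger_force: 0.0
```

>>> carry_out:
  deltas:
    - [[0,0,0,0,0,10,0],[0,0,0,0,0,8,0],[0,0,0,0,0,5,0],[0,0,0,0,0,3,0],[0,0,0,0,0,0,0]]

```text
time_s: 6.7
tool_pos: [0.4926, 0.0281, 0.0635]
tool_rot: [-2.671, -1.651, 0.003]
wrist_force: [-0.0, -0.4, -0.2]
grip_width: 0.0004
finger_force: 0.0
```

>>> carry_out:
  deltas:
    - [[0,0,0,0,0,3,0],[0,0,0,0,0,2,0],[0,0,0,0,0,0,0]]

```text
time_s: 6.95
tool_pos: [0.4935, 0.0285, 0.0613]
tool_rot: [2.67, 1.651, -0.001]
wrist_force: [-7.5, -1.6, 23.8]
grip_width: 0.0002
finger_force: 11.8
```

Contact at fingertip height 36.3 mm, so the plate is home and flush. Now turning to nest yaw while lifting, then on to the wedge butt.

>>> carry_out:
  deltas:
    - [[0,0,0,0,0,-15,0],[0,0,6.6,0,0,-15,0],[0,0,6.6,0,0,-15,0],[0,0,6.6,0,0,-15,0],[0,0,6.6,0,0,0,0]]

```text
time_s: 7.37
tool_pos: [0.495, 0.0289, 0.1222]
tool_rot: [2.981, 0.99, 0.006]
wrist_force: [0.4, -1.2, -0.4]
grip_width: 0.0001
finger_force: 0.0
```

>>> carry_out:
  deltas:
    - [[0,0,6.6,0,0,0,0],[0,0,6.6,0,0,0,0],[0,0,6.6,0,0,0,0],[0,0,6.6,0,0,0,0],[0,0,6.6,0,0,0,0]]

```text
time_s: 7.78
tool_pos: [0.4935, 0.0285, 0.1197]
tool_rot: [3.14, 0.102, 0.001]
wrist_force: [-0.5, 0.4, 0.4]
grip_width: 0.0004
finger_force: 0.0
```

>>> carry_out:
  deltas:
    - [[0,0,0,19,34,0,0],[0,0,0,19,34,0,0],[0,0,0,19,34,0,0],[0,0,0,19,34,0,0],[0,0,0,0,0,0,0]]

```text
time_s: 8.2
tool_pos: [0.5818, -0.1103, 0.1193]
tool_rot: [3.136, 0.098, 0.003]
wrist_force: [-0.5, -0.5, 0.2]
grip_width: 0.0002
finger_force: 0.0
```

```bash
python3 - <<'E'
from fit import *
s=ctrl.state(); p=ctrl.read_camera("wrist"); save(p,"w6.png"); print(s["time_s"],s["tool_pos"],s["tool_rot"],s["wrist_force"],s["grip_width"])
E
```

```text
8.2 [ 0.58180527 -0.11025933  0.11933653] [3.1364     0.09754889 0.0034519 ] [-0.53629017 -0.47696334  0.21727373] 0.00022500141491181623
```

View pics/w6.png

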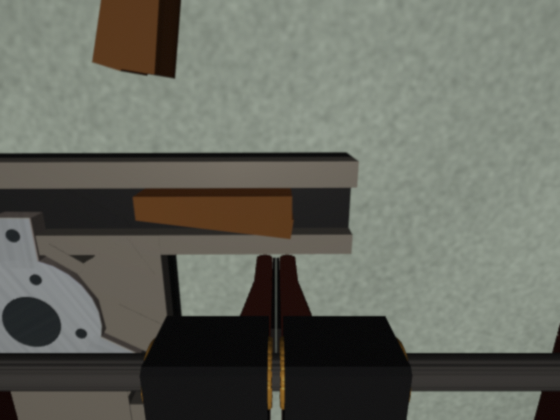

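The groove is horizontal in view, so the yaw is right. It has an open end at u=352 and the wedge butt is at u≈292. I'll go 30 mm along the groove and 18 mm across, then down behind the butt.

>>> carry_out:
  deltas:
    - [[0,0,0,9,15,0,0],[0,0,0,9,15,0,0],[0,0,0,0,0,20,0],[0,0,0,0,0,20,0],[0,0,0,0,0,0,0]]

```text
time_s: 8.67
tool_pos: [0.5964, -0.1294, 0.0763]
tool_rot: [-3.138, -0.112, 0.008]
wrist_force: [-0.6, 0.7, -0.2]
grip_width: 0.0005
finger_force: 0.0
```

>>> carry_out:
  deltas:
    - [[0,0,0,0,0,12,0],[0,0,0,0,0,12,0],[0,0,0,0,0,0,0]]

```text
time_s: 8.92
tool_pos: [0.5978, -0.1298, 0.0538]
tool_rot: [-3.139, -0.112, 0.004]
wrist_force: [-1.0, -0.0, 0.0]
grip_width: 0.0003
finger_force: 0.0
```

>>> carry_out:
  deltas:
    - [[0,0,0,3,0,0,0],[0,0,0,0,-8,0,0],[0,0,0,0,-15,0,0],[0,0,0,0,-15,0,0],[0,0,0,0,-15,0,0]]

```text
time_s: 9.33
tool_pos: [0.5987, -0.0761, 0.0565]
tool_rot: [-3.14, -0.111, -0.002]
wrist_force: [0.3, -1.0, 0.1]
grip_width: 0.0002
finger_force: 0.1
```

>>> carry_out:
  deltas:
    - [[0,0,0,0,-15,0,0],[0,0,0,0,-15,0,0],[0,0,0,0,-12,0,0],[0,0,0,0,-6,0,0],[0,0,0,0,0,0,0]]

```text
time_s: 9.75
tool_pos: [0.5951, -0.0273, 0.0563]
tool_rot: [-3.139, -0.115, -0.002]
wrist_force: [0.5, -0.0, 1.0]
grip_width: 0.0007
finger_force: 0.0
```

>>> carry_out:
  deltas:
    - [[0,0,0,0,-5,0,0],[0,0,0,0,-5,0,0],[0,0,0,0,-4,0,0],[0,0,0,0,0,0,0]]

```text
time_s: 10.08
tool_pos: [0.5939, -0.0149, 0.0557]
tool_rot: [-3.139, -0.112, -0.0]
wrist_force: [0.3, -0.2, 0.5]
grip_width: 0.0004
finger_force: 0.0
```

>>> carry_out:
  deltas:
    - [[0,0,0,0,-3,0,0],[0,0,0,0,-3,0,0],[0,0,0,0,0,0,0]]

```text
time_s: 10.33
tool_pos: [0.5935, -0.0091, 0.0557]
tool_rot: [-3.139, -0.112, -0.0]
wrist_force: [1.1, -1.0, -0.2]
grip_width: 0.0005
finger_force: 0.3
```

>>> carry_out:
  deltas:
    - [[0,0,0,0,-3,0,0],[0,0,0,0,-2,0,0],[0,0,0,0,0,0,0]]

```text
time_s: 10.58
tool_pos: [0.593, -0.004, 0.0557]
tool_rot: [-3.139, -0.112, -0.0]
wrist_force: [0.0, -0.4, 0.0]
grip_width: 0.0005
finger_force: 0.2
```

>>> carry_out:
  deltas:
    - [[0,0,0,0,-2,0,0],[0,0,0,0,-2,0,0],[0,0,0,0,0,0,0]]

```text
time_s: 10.83
tool_pos: [0.5928, -0.0001, 0.0557]
tool_rot: [-3.14, -0.112, -0.0]
wrist_force: [0.3, -1.6, -0.2]
grip_width: 0.0007
finger_force: 0.3
```

>>> carry_out:
  deltas:
    - [[0,0,0,0,-2,0,0],[0,0,0,0,-2,0,0],[0,0,0,0,0,0,0]]

```text
time_s: 11.08
tool_pos: [0.5927, 0.0027, 0.0557]
tool_rot: [3.139, 0.111, 0.001]
wrist_force: [0.7, -3.5, 0.1]
grip_width: 0.0005
finger_force: 1.9
```

```bash
python3 - <<'E'
from fit import *
s=ctrl.state(); p=ctrl.read_camera("wrist"); save(p,"w7.png"); print(s["time_s"],s["tool_pos"],s["wrist_force"])
p=ctrl.read_camera("side");  c=cam(p)
im=cv2.resize(p["image"][170:270,225:365],None,fx=5,fy=5,interpolation=cv2.INTER_CUBIC); cv2.imwrite("pics/s7.png",im[:,:,::-1])
for r in ctrl.trace(p,"wedge")[:2]: print(r["conf"],r["box"])
E
```

```text
11.0833 [0.59270337 0.00273672 0.05572623] [ 0.67055069 -3.54548946  0.08882795]
0.98 [199.9, 204.8, 37.7, 18.4]
0.5 [259.4, 211.9, 7.3, 28.3]
```

View pics/w7.png

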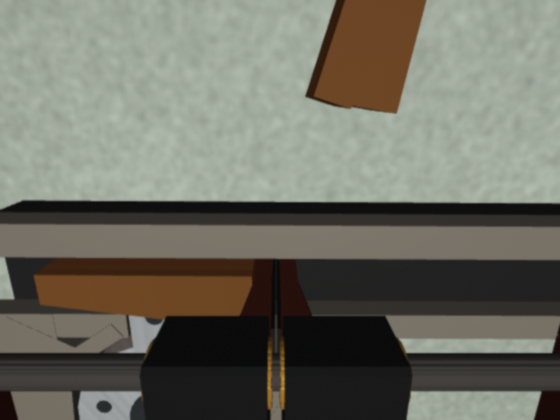

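The fingers are on the butt at (255,290) and the wedge is beside the lug. The resistance is starting to rise, so I'll press until it is tight.

>>> carry_out:
  deltas:
    - [[0,0,0,0,-1.5,0,0],[0,0,0,0,-1.5,0,0],[0,0,0,0,0,0,0]]

```text
time_s: 11.48
tool_pos: [0.5927, 0.0036, 0.0558]
tool_rot: [3.136, 0.108, 0.001]
wrist_force: [2.0, -9.1, 0.6]
grip_width: 0.0002
finger_force: 5.0
```

>>> carry_out:
  deltas:
    - [[0,0,0,0,-1,0,0],[0,0,0,0,0,0,0]]

```text
time_s: 11.65
tool_pos: [0.5927, 0.0037, 0.0558]
tool_rot: [3.136, 0.107, 0.001]
wrist_force: [2.5, -11.7, 1.5]
grip_width: 0.0002
finger_force: 5.9
```

>>> carry_out:
  deltas:
    - [[0,0,0,0,-2,0,0],[0,0,0,0,0,0,0]]

```text
time_s: 11.82
tool_pos: [0.5927, 0.0042, 0.0558]
tool_rot: [3.134, 0.105, 0.001]
wrist_force: [4.1, -15.4, 2.1]
grip_width: 0.0002
finger_force: 7.7
```

>>> carry_out:
  deltas:
    - [[0,0,0,0,-2,0,0],[0,0,0,0,0,0,0],[0,0,0,0,0,0,0]]

```text
time_s: 12.07
tool_pos: [0.5927, 0.0045, 0.0559]
tool_rot: [3.132, 0.103, 0.001]
wrist_force: [4.4, -18.3, 3.0]
grip_width: 0.0004
finger_force: 9.5
```

>>> carry_out:
  deltas:
    - [[0,0,0,0,-2,0,0],[0,0,0,0,-1,0,0],[0,0,0,0,0,0,0],[0,0,0,0,0,0,0]]

```text
time_s: 12.4
tool_pos: [0.5927, 0.0047, 0.0559]
tool_rot: [3.129, 0.1, 0.0]
wrist_force: [3.8, -24.9, 3.9]
grip_width: 0.0003
finger_force: 12.6
```

>>> carry_out:
  deltas:
    - [[0,0,0,0,10,0,0],[0,0,0,0,12,0,0],[0,0,0,0,10,0,0],[0,0,0,0,0,-35,0],[0,0,0,0,0,-40,0]]

```text
time_s: 12.82
tool_pos: [0.5915, -0.0179, 0.1284]
tool_rot: [-3.138, -0.111, 0.011]
wrist_force: [0.7, 0.7, 0.9]
grip_width: 0.0004
finger_force: 0.0
```

>>> carry_out:
  deltas:
    - [[0,0,0,-25,0,-25,0],[0,0,0,-35,0,-20,0],[0,0,0,-35,0,0,0],[0,0,0,0,0,0,0]]

```text
time_s: 13.15
tool_pos: [0.4932, -0.0243, 0.1759]
tool_rot: [3.138, 0.113, -0.006]
wrist_force: [-1.6, -0.3, -0.6]
grip_width: 0.0004
finger_force: 0.0
```

```bash
python3 - <<'E'
from fit import *
s=ctrl.state(); p=ctrl.read_camera("wrist"); print(s["time_s"],s["tool_pos"],s["wrist_force"])
c=cam(p,s); im=rect(p,c,0.036,0.40,0.64,-0.12,0.16); cv2.imwrite("pics/r8.png",im[:,:,::-1])
E
```

```text
13.15 [ 0.49321577 -0.02430108  0.17586175] [-1.64323358 -0.34905385 -0.59387858]
```

View pics/r8.png

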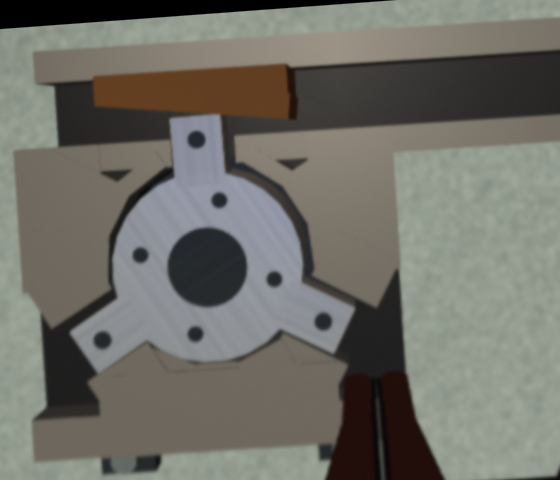

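The wedge is jammed across the lug tip at (195,115), the plate is flush and the gripper is clear. Handing in.

```bash
python3 -c "
from bench import ctrl; print(ctrl.close_job())"
```

```text
the job is handed in; nothing more can be done
None
```

The plate is home and flush in the pocket (a tap on its top put it at 36.3 mm), the small wedge is jammed tight against the lug with a 25 N push, nothing else was touched, and the job was handed in at about 13 s; no verdict came back.

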